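Start the mini centrifuge

TASK

Start the mini centrifuge with closed fingertips: first push its open lid down fully shut by the blue front tab, then switch the power on by pressing down the raised, white-marked end of the black rocker all the way, and then press the green start key fully in and let it spring back. Never press the red stop key, do not lift the lid or anything else, and leave the tube rack, the bottles and the loose orange cap where they stand.

Things in the scene. Friction and masses are not known exactly. Their poses are not given: they have to be found in the camera images.
- centrifuge: White mini centrifuge, fixed; housing 180 (x) by 240 (y) by 62 mm high. Origin: centre of its underside, on the bench. +x: its back (hinge side, away from the robot); +y: its left, with the round drum under a clear dome lid (axis at y +35 mm). Controls along y -80 mm: two round keys at x -62 and -8 mm (green and red either way round), black rocker at x +52 mm.
- lid (a joint): Hinge of the clear dome lid, rad: 0 = shut on the housing, grows as the front rises; up to 1.2. It starts partly open (0.35 to 0.75). A stiff friction hinge keeps it where it is left; it takes about 1 to 3 N at the tab to push it down.
- lid_hinge (a point): Point on the lid's hinge axis (which runs along the centrifuge's y), at the drum's back edge, 66 mm above the bench, centrifuge frame x +85, y +35 mm. Its axes turn with the lid; y is the hinge axis.
- lid_tab (a point): Where to push, on top of the blue tab at the lid's front; moves with the lid. With the lid shut it lies 189 mm in front of the hinge axis (centrifuge frame x -104, y +35 mm), 6 mm above it. The tab is 46 mm wide, goes on 20 mm farther out and, inwards, some 18 mm to the lid's white rim (156 mm across), which carries the 50 mm high clear dome.
- rocker (a joint): Black power rocker, rad: 0 = off (far end raised), 0.4 = on (far end down). Pivots about the centrifuge's y direction; stays where it is left; about 1 to 4 N on the end moves it.
- rocker_press (a point): Top surface of the rocker's far end, at its white mark, 17 mm behind the pivot; moves with the rocker: about 79 mm above the bench when off, 73 mm when on. The rocker is 50 mm long (front to back) by 28 mm wide, 10 mm thick; its pivot axis is 71 mm above the bench at centrifuge x +52, y -80 mm.
- start_key (a joint): Travel of the green start key, m: 0 = up, 0.006 = fully in. Springs back; fully in takes about 5 N.
- start_key_top (a point): Centre of the top of the green start key, a round cap of 24 mm diameter standing 10 mm out of its black collar (40 mm diameter); about 84 mm above the bench when up. It is pressed straight down.
- stop_key (a joint): Travel of the red stop key, m: 0 = up, 0.006 = fully in.
- stop_key_top (a point): Centre of the top of the red stop key, the same size as the green one, 54 mm from it. Not to be pressed.
- tube_rack: Loose clear tube rack with five orange-capped tubes, 130 by 62 mm, 101 mm high, to the left of the centrifuge; origin at the centre of its underside. Bystander.
- reagent: Loose amber jar with a blue cap, 52 mm diameter, 105 mm high, to the right of the centrifuge; origin at its underside. Bystander.
- buffer: Loose small white bottle with a red cap, 48 mm diameter, 90 mm high, to the right of the centrifuge; origin at its underside. Bystander.
- screw_cap: Loose orange tube cap lying on the bench, 36 mm diameter, 15 mm high, to the right of the centrifuge; origin at its underside. Bystander.

How it is judged:
On the way, in this order (a step that is already met when the one before it is completed fails the run):
1. the lid is pushed fully shut (value of joint lid below 0.04 rad and value of joint rocker below 0.2 rad), for 0.1 s.
2. the rocker is pressed over to on (value of joint lid below 0.04 rad and value of joint rocker above 0.32 rad), for 0.1 s.
3. the green start key is pressed fully in (all of step 2 and value of joint start_key above 0.0045 m), for 0.05 s.
At the end, for the whole second after the job is handed in: lid shut (within 0.04 rad), rocker on (beyond 0.32 of 0.4 rad), both keys sprung back up (within 1.5 mm) (all of step 2 and value of joint each of start_key, stop_key below 0.0015 m); the robot touches nothing.
It fails at once if the rocker is switched before the lid is shut (value of joint rocker above 0.2 rad and value of joint lid above 0.08 rad).
It fails at once if the start key is pressed before the rocker is on (value of joint start_key above 0.003 m and value of joint rocker below 0.28 rad).
It fails at once if the red stop key is pressed (value of joint stop_key above 0.002 m).
It fails at once if the lid is lifted (value of joint lid above 0.85 rad).
It fails at once if a bystander (rack, jar, bottle or cap) is lifted, or shifted by more than 20 mm (distance of any of tube_rack, reagent, screw_cap, buffer from where it was at the start of the episode above 0.02 m).
It also fails if it takes over 40 s, if anything falls off the work surface, if the arm or the gripper's body presses on something with over 40 N, if the wrist force passes 120 N, or if a joint passes its speed limit or range.

ROBOT

A 6-joint arm with a two-finger parallel gripper is mounted at the origin on the work surface. World frame = base frame: x ahead of the robot, y to its left, z up, the work surface at z = 0. Lengths are in m, angles in rad, forces in N, time in s.
With the tool pointing down it reaches from about 0.275 to 0.875 m from the base axis. Payload 12.5 kg.
Tool frame: the origin (TCP) lies on the centre line of the jaws, within the pads' length; the fingertips stand r.finger_overhang ahead of it and the grasp point (between the pads) lies 3 mm ahead of it (r.finger_overhang is the distance from the TCP to the fingertips, in m); z points along the fingers, y is the direction in which the jaws open and shut (so a half turn about z gives the same grasp; the last joint's range is limited). The gripper opens to 85 mm and grips with 20 to 120 N. Pads are 22 mm wide; open, the fingers measure 114 mm over their backs; the gripper's body (76 mm by 85 mm) begins 54 mm behind the grasp point. The pads swing forward as they close: fully open they stand 13 mm farther back than shut.
Start: joints at [-1.359, 0.351, 1.652, -0, 1.139, -0.085], TCP at [0.161, -0.526, 0.253] pointing down, gripper open.
Joint ranges: [-2.75, 2.75], [-0.79, 2.1], [0.01, 2.65], [-1.57, 4.71], [0.07, 3.14], [-2.87, 2.87]. Speed limits (rad/s): [2.22, 2.22, 2.79, 3.14, 3.14, 3.14].

INTERFACE

Orientations are given as a unit quaternion [x, y, z, w].
In Python, from cell import r, optics gives the robot as it stands. The module is installed in compiled form; this text tells all that it offers. Calls block until the motion is done:
- r.move_to(position, orientation): joint-space move of the TCP to a pose.
- r.move_linear(position, rot=None, vel=0.15): straight line of the TCP; rot=None keeps the orientation; vel is the mean speed in m/s.
- r.set_joints(angles): joint-space move.
- r.set_gripper(opening, squeeze=None): opening from 0.0 (shut) to 1.0 (fully open); squeeze is the grip in N (None keeps the last); returns when the fingers have stopped.
- r.sleep(seconds).
- r.inverse_kinematics(position, orientation): joint angles nearest the present ones, or None.
- optics.get_image(name): name is "scene" or "top" or "wrist"; returns a dict with "pixels" (384x512x3 uint8, red, green, blue), "depth" (384x512 float32, m along the optical axis (not along the pixel's ray), 0 where there is no reading), "fx", "fy", "cx", "cy" (pixels), "camera_from_world" (4x4, takes a point from world to camera coordinates); the wrist camera has in their place "mount" (4x4, takes a point from camera to tool coordinates, whose origin is the TCP and whose axes are the flange's). Camera axes: x right, y down, z forward; pixel columns grow to the right and rows downward; lengths in m; the calibration is good to about 2 mm. A picture is of the moment at which its call begins: read the wrist's pose just before it.
A pose or a line that the arm cannot do raises r.PlanningError and nothing moves.
- r.hand_in(): hands the job in, once; it reports no verdict.
Readings, each from a call of its own:
- r.current_t(): time.
- r.current_q(): joint angles.
- r.current_qvel(): joint speeds.
- r.current_effort(): joint torques, N m.
- r.current_tool_pos(): TCP position.
- r.current_ee_rot(): TCP orientation.
- r.current_contact_force(): force on the tool from outside, world axes, zero at the start.
- r.current_torque(): the same for the moment, N m.
- r.current_opening(): opening from 0.0 (shut) to 1.0 (fully open).
Only numpy, scipy, OpenCV 4.12 (cv2) and the standard library are available. Lean on these libraries where they do the work, as an engineer would, in place of code of your own. Each camera call takes 0.05 s, during which the arm holds its last target. There are 200 camera calls.

## Working session

There is one attempt and no reset: what is moved stays moved. The work goes in short steps, each a Python script; the robot and the scene stay as the last script left them, time stands still between calls to the robot, and variables do not carry over. Pictures are saved under pics/ and viewed, about 8 in all and at most 12, crops included, and the job is handed in when it is done.

```bash
mkdir -p pics; python3 - <<'E'
from cell import r, optics
import cv2, numpy as np
for n in ("top","scene"):
    d=optics.get_image(n); np.savez(n+".npz",**d)
    cv2.imwrite(f"pics/{n}0.png",cv2.resize(d["pixels"][...,::-1],(768,576)))
    print(n,d["fx"],d["cx"],d["cy"],np.round(np.linalg.inv(d["camera_from_world"]),3).tolist())
print(r.finger_overhang,r.current_ee_rot(),r.current_t())
E
```

```text
top 348.39896454457914 249.70187728499423 194.33100604514226 [[-0.001, -0.994, 0.109, 0.496], [-1.0, 0.002, 0.011, 0.055], [-0.011, -0.109, -0.994, 0.977], [0.0, 0.0, 0.0, 1.0]]
scene 391.1209915341092 258.27353324114915 192.619745274874 [[0.634, 0.421, -0.649, 1.119], [0.774, -0.364, 0.519, -0.376], [-0.018, -0.831, -0.556, 0.55], [0.0, 0.0, 0.0, 1.0]]
0.022 [ 9.89009683e-01  1.47849879e-01 -4.06312632e-05 -5.08669366e-04] 0.1
```

View pics/top0.png

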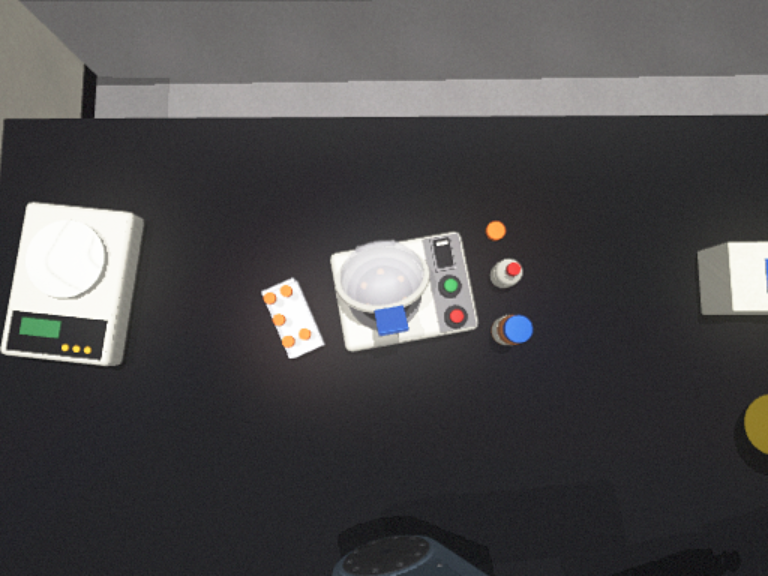

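View pics/scene0.png

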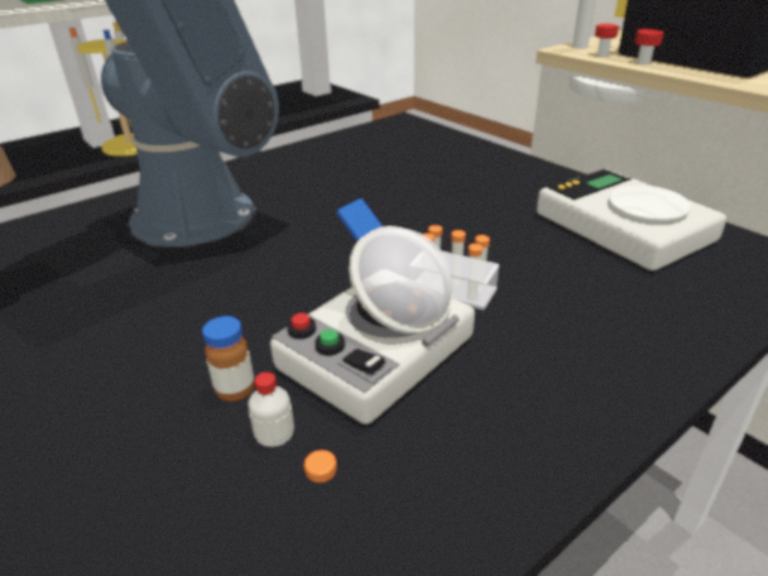

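Top view (scaled by 1.5) shows green at (450,286), red at (456,317), the rocker mark at (442,243) and the tab at (392,320). The scene view confirms green is the middle key and the lid is partly open.

```bash
cat > h.py <<'E'
import numpy as np, cv2
def load(n): return dict(np.load(n+".npz"))
def ray(d,uv):
    T=np.linalg.inv(d["camera_from_world"]); v=np.array([(uv[0]-d["cx"])/d["fx"],(uv[1]-d["cy"])/d["fy"],1])
    return T[:3,3],T[:3,:3]@v
def onplane(d,uv,z):
    o,v=ray(d,uv); return o+v*(z-o[2])/v[2]
def blob(d,lo,hi,box):
    h=cv2.cvtColor(d["pixels"],cv2.COLOR_RGB2HSV); m=cv2.inRange(h,lo,hi); k=np.zeros_like(m)
    x0,y0,x1,y1=[int(b/1.5) for b in box]; k[y0:y1,x0:x1]=m[y0:y1,x0:x1]
    n,l,s,c=cv2.connectedComponentsWithStats(k); i=1+np.argmax(s[1:,4]); return c[i],s[i,4],l==i
def tri(d1,u1,d2,u2):
    (a,v),(b,w)=ray(d1,u1),ray(d2,u2); s=np.linalg.lstsq(np.c_[v,-w],b-a,rcond=None)[0]
    p,q=a+v*s[0],b+w*s[1]; return (p+q)/2,np.linalg.norm(p-q)
def depthpt(d,m):
    v,u=np.nonzero(m&(d["depth"]>0)); z=d["depth"][v,u]; P=np.c_[(u-d["cx"])/d["fx"]*z,(v-d["cy"])/d["fy"]*z,z,np.ones(len(z))]
    return (np.linalg.inv(d["camera_from_world"])@P.T).T[:,:3]
E
python3 - <<'E'
from h import *
np.set_printoptions(precision=4,suppress=True)
t,s=load("top"),load("scene")
B={"green":((45,80,40),(85,255,255),(435,270,470,305),(310,320,350,360)),
"red":((0,120,60),(8,255,255),(440,300,475,335),(285,305,320,340)),
"mark":((0,0,130),(180,70,255),(433,238,453,250),(362,350,386,372)),
"tab":((105,120,60),(125,255,255),(370,300,415,340),(330,190,390,250))}
for k,(lo,hi,b1,b2) in B.items():
    c1,a1,m1=blob(t,lo,hi,b1); c2,a2,m2=blob(s,lo,hi,b2)
    p,e=tri(t,c1,s,c2); D=depthpt(t,m1)
    print(k,c1,a1,c2,a2,"tri",p,e,"plane",onplane(t,c1,.084 if k in("green","red") else .080),"depthmed",np.median(D,0))
    if k=="tab": print(np.percentile(D,[2,98],axis=0))
E
```

```text
green [300.0606 189.8485] 66 [218.9754 224.959 ] 122 tri [ 0.6064 -0.0654  0.079 ] 0.0005835953642726108 plane [ 0.6056 -0.065   0.084 ] depthmed [ 0.6054 -0.0651  0.0825]
red [304.0294 210.0588] 68 [199.9508 213.6475] 122 tri [ 0.5536 -0.0748  0.0808] 2.326691970746656e-05 plane [ 0.5534 -0.0743  0.084 ] depthmed [ 0.5536 -0.0744  0.0825]
mark [294.375 161.625] 24 [250.1375 237.0875] 80 tri [ 0.6803 -0.0493  0.087 ] 0.004455506780116731 plane [ 0.6805 -0.0519  0.08  ] depthmed [ 0.6804 -0.0523  0.0785]
tab [260.3047 213.3195] 338 [238.3661 144.8405] 489 tri [0.539  0.0395 0.1906] 0.000951971375026539 plane [0.5454 0.0377 0.08  ] depthmed [0.5398 0.0404 0.1914]
[[0.5194 0.0183 0.1748]
 [0.5593 0.0609 0.205 ]]
```

Everything agrees: the red–green spacing is 53 mm, yaw is about 0.175, the tab sits at local y 35 mm with a hinge radius of 188 mm, and the lid is at about 0.70 rad. I'll push the lid shut next.

```bash
cat >> h.py <<'E'
from cell import r, optics
YAW=.175; O=np.array([.5996,.0152]); Q=[np.cos(YAW/2),np.sin(YAW/2),0,0]
OH=r.finger_overhang
def W(x,y,z):  # centrifuge-frame tip point (mm) -> world TCP
    c,s=np.cos(YAW),np.sin(YAW); x,y,z=x/1e3,y/1e3,z/1e3
    return [O[0]+c*x-s*y,O[1]+s*x+c*y,z+OH]
def F(): return np.round(r.current_contact_force(),1)
def press(x,y,z0,z1,fmax,step=1.0,vel=.03):
    z=z0
    while z>z1:
        z-=step; r.move_linear(W(x,y,z),vel=vel); f=F()
        print(round(z,1),f,round((r.current_tool_pos()[2]-OH)*1e3,1))
        if abs(f[2])>fmax: break
    return z
E
python3 - <<'E'
from h import *
def tab(th,dz=0):
    c,s=np.cos(th),np.sin(th); return 85-189*c+6*s, 35, 66+189*s+6*c+11*np.tan(max(th,0))+dz
r.set_gripper(0.0)
r.move_to(W(*tab(.72,30)),Q); print(r.current_t(),F())
for th in (.72,.6,.5,.4,.3,.2,.12,.06,.03):
    r.move_linear(W(*tab(th)),vel=.06); print(th,F(),r.current_t())
x,y,z=tab(0); press(x,y,75,65,9)
print(r.current_t())
d=optics.get_image("scene"); cv2.imwrite("pics/lid.png",cv2.resize(d["pixels"][100:300,120:390][...,::-1],None,fx=2.5,fy=2.5))
E
```

```text
3.2917 [-0.2  0.1 -0.3]
0.72 [ 0.6  0.  -0.4] 3.9417
0.6 [-0.6 -0.2 -0.4] 4.5
0.5 [0.7 0.8 0.9] 4.9833
0.4 [-0.6 -0.5  0.1] 5.4667
0.3 [-0.4 -0.3  0.4] 5.95
0.2 [-0.3 -0.1 -0.8] 6.4333
0.12 [ 0.2  0.4 -0.6] 6.85
0.06 [ 0.1 -0.2 -0.1] 7.2
0.03 [ 0.4 -0.1  1. ] 7.45
74.0 [0.4 0.2 0.8] 73.9
73.0 [-0.4 -0.8 -0.2] 73.0
72.0 [ 0.1 -0.2  0.4] 72.0
71.0 [-3.7 -1.1 12.6] 71.7
8.4833
```

View pics/lid.png

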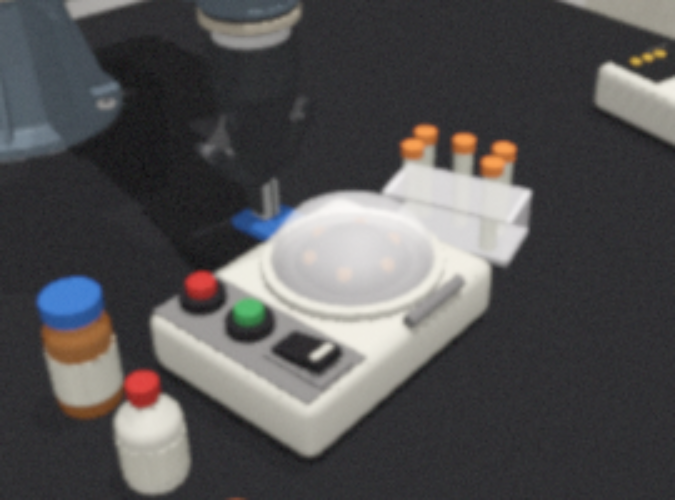

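The picture shows the lid flat with the tips on the tab. The hard stop came at 71.7 mm, against 72 expected. Rocker next.

```bash
python3 - <<'E'
from h import *
p=r.current_tool_pos(); r.move_linear([p[0],p[1],.17+OH])
r.move_to(W(73,-80,150),Q); r.move_linear(W(73,-80,86),vel=.12); print(r.current_t(),F())
press(73,-80,84,69,10)
r.move_linear(W(73,-80,150),vel=.15)
r.move_linear(W(-8,-80,150),vel=.15); r.move_linear(W(-60,35,200),vel=.2);print(r.current_t(),F())
for n in ("top","scene"):
    d=optics.get_image(n); np.savez(n+"2.npz",**d)
a=cv2.resize(load("scene2")["pixels"][180:280,180:310][...,::-1],(600,460)); cv2.imwrite("pics/rock.png",a)
E
```

```text
10.8833 [ 0.9 -0.7 -0.3]
83.0 [ 0.1 -0.6  0.1] 83.4
82.0 [ 0.3  1.  -0.6] 82.1
81.0 [-0.3  0.4  1. ] 81.0
80.0 [ 0.8 -0.5  1.5] 80.1
79.0 [ 0.3 -0.3  0.7] 79.0
78.0 [ 0.1 -0.   1.7] 77.9
77.0 [-0.1 -0.2  0.1] 76.9
76.0 [0.5 0.7 0.8] 75.9
75.0 [ 0.5 -0.2  2. ] 75.0
74.0 [2.2 0.9 1.8] 74.1
73.0 [2.8 1.4 4.6] 73.3
72.0 [-0.2  0.9 11.1] 73.1
16.0667 [-0.3 -0.3 -0.3]
```

View pics/rock.png

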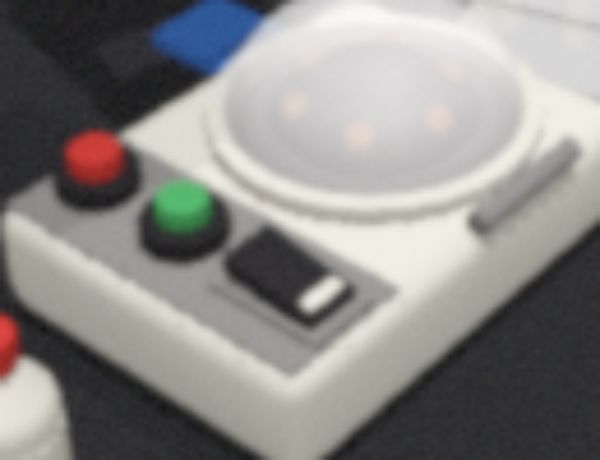

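The far end of the rocker is down and its near end raised, and it hit a hard stop at 73 mm as expected. The lid is still shut. Now the green key.

```bash
python3 - <<'E'
from h import *
r.move_linear(W(-8,-80,150),vel=.2); r.move_linear(W(-8,-80,87),vel=.12); print(r.current_t(),F())
press(-8,-80,86,74,12)
r.sleep(.15); print(F(),r.current_tool_pos()[2]-OH)
r.move_linear(W(-8,-80,150),vel=.12); r.move_linear(W(-60,35,200),vel=.2); print(r.current_t(),F())
for n in ("top","scene"):
    d=optics.get_image(n); np.savez(n+"3.npz",**d)
a=cv2.resize(load("scene3")["pixels"][150:330,150:350][...,::-1],(640,576)); cv2.imwrite("pics/end.png",a)
a,b=load("scene2")["pixels"],load("scene3")["pixels"]
for k,lo,hi,bx in(("green",(45,80,40),(85,255,255),(310,320,350,360)),("red",(0,120,60),(8,255,255),(285,305,320,340))):
    for n in("scene","scene2","scene3"): print(k,n,*blob(load(n),lo,hi,bx)[:2])
E
```

```text
17.6667 [-0.6 -0.4 -0.7]
85.0 [0.  0.4 0.2] 85.5
84.0 [ 0.  -0.   0.8] 84.2
83.0 [ 0.5 -0.3  2. ] 83.1
82.0 [0.8 0.1 3.2] 82.1
81.0 [ 1.2 -0.4  3.8] 81.1
80.0 [ 1.6 -1.4  3.5] 80.0
79.0 [ 1.7 -0.6  4.6] 79.0
78.0 [1.1 0.3 5. ] 78.1
77.0 [-3.7  0.6 13. ] 77.9
[-2.7 -0.1 13.8] 0.07793685897998082
21.65 [0.5 0.2 0.2]
green scene [218.97540984 224.95901639] 122
green scene2 [218.975      224.95833333] 120
green scene3 [219.06557377 224.96721311] 122
red scene [199.95081967 213.64754098] 122
red scene2 [200.07563025 213.71428571] 119
red scene3 [200.04201681 213.83193277] 119
```

View pics/end.png

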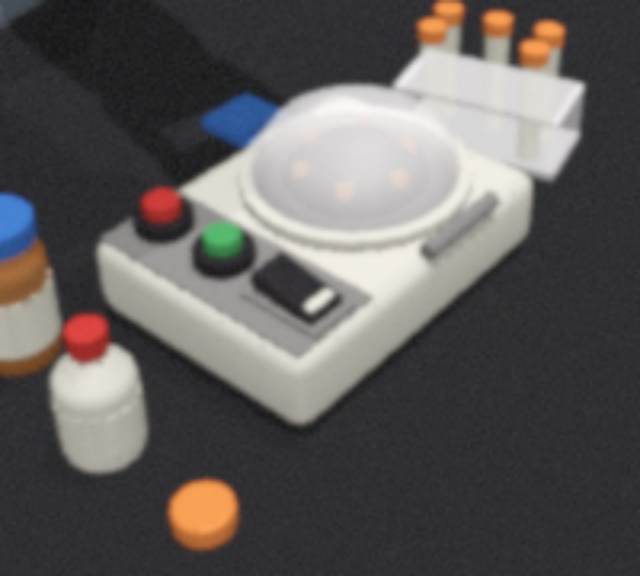

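The lid is shut, the rocker is on, both keys are up and the bystanders haven't moved. The arm is clear, so I'm handing in.

```bash
python3 -c "
from cell import r
r.hand_in(); print(r.current_t())"
```

```text
the job is handed in; nothing more can be done
the job is handed in; nothing more can be done
```

The centrifuge job is done and handed in at about 21.7 s of the 40 s allowed. All three steps went through in order with closed fingertips, and the interface reports no verdict.

| Step | Where it stopped | Force there | Expected height |
|---|---|---|---|
| Lid pushed shut by the blue tab | 71.7 mm | 12.6 N | 72 mm |
| Rocker pressed on at its white mark | 73.1 mm | 11 N | 73 mm |
| Green start key pressed fully in, then released | 77.9 mm (about 6 mm travel) | 13–14 N | 78 mm |

**Final checks:** The last picture shows the lid flat and the rocker's marked end down. The green key is back within 0.1 px of where it started, and the red key, never touched, is within 0.2 px. The rack, bottles and cap look undisturbed, and the arm is clear with about 0 N on the wrist.

No check failed. The one disagreement was in the first measurement: the two-view height of the rocker's white mark came out at 87 mm, against 79 mm expected. Depth gave 78.5 mm, so I used the top view's ray at the known height.

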